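Weigh a connecting rod on the spring scale

TASK

Weigh the connecting rod with the yellow cap: take it out of the rack, hang it by its big eye on the hook of the spring scale, and let the sprung hook take over the weight slowly, so that it neither drops nor springs up when you let go. When the hook has come to rest with the rod hanging free, press the green button on the logging pad to record the weight, and leave the rod hanging there, the other rods and the things standing on the desk undisturbed.

Things in the scene. Friction and masses are not known exactly. Their poses are not given: they have to be found in the camera images.
- rod_eye (a point): Centre of the big eye of the rod to weigh: steel, top of the eye painted yellow, mass 0.25-0.9 kg, unknown. Stands upright, big eye up, small eye in the rack's slot. x: along the bore; z: up. Bore 36 mm clear, eye 20 mm thick along x, 54 mm wide along y between flat shoulders 30 mm tall centred here: grip these, closing along y; the bore stays free. Eye's top 26 mm above, rod's foot 109 mm below.
- rod_b_eye (a point): Centre of the big eye of a second rod of the same shape, all bare steel, in the same rack: leave it alone.
- rod_c_eye (a point): Centre of the big eye of a third rod of the same shape, all bare steel, in the same rack: leave it alone.
- rack: Wooden rack, 190 x 75 x 58 mm, fixed, origin under its centre, x along its length. Three slots 58 mm apart along x, 46 mm deep, with about 1 mm clearance round the small eyes: lift a rod straight up by 50 mm or more to free it, by 150 mm to pass over the others.
- hook_seat (a point): Middle of the seat, on the upper face of the hook's level bar (8 x 8 mm section, below this point), about 250 mm over the table unloaded; sinks with the hook. x: along the bar from its open tip to the column; z: up. The eye slides over the tip in +x, then is lowered; hung, the eye's centre is 18 mm below the seat. The slider carrying the bar is 99 mm away in +x.
- hook_tip (a point): Top of the hook's upturned tip (6 mm thick, 8 mm wide), 22 mm from the seat in -x, 16 mm above it. Same axes as the seat. The bar's underside is 24 mm below this point, so the 36 mm bore passes over with 6 mm to spare above and below.
- hook (a joint): Dip of the hook, m: 0 unloaded, grows downwards, stop at 0.10. Linear spring, 100 N/m (98 mm per kg); lightly damped, bobs for 2 to 4 s when disturbed. The hook must never move faster than 90 mm/s up or down, as happens if the rod is let go while the hook carries about 0.5 N more or less than the rod's weight.
- log_top (a point): Centre of the top of the round green button, 32 mm across, on the logging pad (fixed grey box 100 x 110 x 40 mm). Press it straight down: travel 6 mm, 5 N at the bottom; it springs back.
- log (a joint): Travel of the green button, m: 0 out, 0.006 fully pressed; counts as pressed from 0.004. It must not be pressed before the hook with the rod is at rest.
- scale: Fixed spring scale, origin under its column: aluminium column 30 x 46 mm with blue top, 320 mm tall, on a grey base plate 12 mm thick, 190 x 120 mm, that reaches 140 mm in -x under the hook.
- piston: Loose aluminium piston standing on the desk, 64 mm across, 47 mm tall, origin under its centre. Leave alone.
- can: Loose can with blue label, 60 mm across, 150 mm tall, origin under its centre. Leave alone.
- jar: Loose amber jar with yellow lid, 60 mm across, 90 mm tall, origin under its centre. Leave alone.
- mug: Loose blue mug, 80 mm across, 90 mm tall, origin under its centre. Leave alone.

How it is judged:
By the outcome, as a careful person would: the job done as asked, in the order asked, and still so for the second after the job is handed in, with the robot touching nothing.
It also fails if it takes over 67 s, if anything falls off the work surface, if the arm or the gripper's body presses on something with over 40 N, if the wrist force passes 120 N, or if a joint passes its speed limit or range.

ROBOT

A 6-joint arm with a two-finger parallel gripper is mounted at the origin on the work surface. World frame = base frame: x ahead of the robot, y to its left, z up, the work surface at z = 0. Lengths are in mm, angles in rad, forces in N, time in s.
With the tool pointing down it reaches from about 400 to 925 mm from the base axis. Payload 12.5 kg.
Tool frame: the origin (TCP) lies on the centre line of the jaws, within the pads' length; the fingertips stand arm.finger_overhang ahead of it and the grasp point (between the pads) lies 2 mm behind it (arm.finger_overhang is the distance from the TCP to the fingertips, in mm); z points along the fingers, x is the direction in which the jaws open and shut, and the axes are right-handed (so a half turn about z gives the same grasp; the last joint's range is limited). The gripper opens to 95 mm and grips with 3 to 60 N. Pads are 20 mm wide; open, the fingers measure 119 mm over their backs; the gripper's body (75 mm by 180 mm) begins 59 mm behind the grasp point.
Start: joints at [1.211, 0.491, 1.559, -0, 1.092, -0.106], TCP at [156.909, 605, 231.661] pointing down, gripper open.
Joint ranges: [-3.1, 3.1], [-0.84, 2.19], [0.05, 2.79], [-1.13, 4.28], [0.06, 2.93], [-2.69, 2.69]. Speed limits (rad/s): [2.22, 2.22, 2.79, 3.14, 3.14, 3.14].

INTERFACE

Orientations are given as a rotation vector (axis times angle).
In Python, from rig import monitor, imaging, workorder, arm gives the robot as it stands.
- The arm moves only by the tool carry_out, never from a script. Its argument "series" is a list that holds one entry, the list of rows, each a list of 7 numbers: the turn, a rotation vector about the tool's x, y, z in degrees, then the shift along the tool's x, y, z in mm, then the opening in per cent of the stroke, from 0 (shut) to 100 (fully open). A call has 1 to 12 rows; each row is the pose to reach, as a shift and turn from the pose commanded when the call began, along the tool's axes at that moment; what a row does not reach only later rows make up. A row lasts 1/12 s, in which the tool goes at most 41.7 mm and 7.16 degrees, less where a joint would pass 70% of its speed; a pose out of reach is approached as far as the arm can. A call with a gripper value outside its range is refused whole. The fingers move at their own pace and stop on an object; "force" is the grip in N (left out, the last holds). Time passes only in rows, so rows that repeat a pose let the fingers close. It gives the time, the measured TCP pose, the force and the opening at its end, in the units of the state.
- monitor.state(): the state, without advancing time (a new reading comes with each control period).
- imaging.camera(name): name is "side" or "top"; returns the picture (400x640x3 uint8, red, green, blue); there is no depth.
- imaging.camera_model(name): a dict with "K" (3x3 intrinsics, pixels), "extrinsics" (4x4, takes a point from world to camera coordinates). Camera axes: x right, y up, looking along -z (the intrinsics and any distortion apply to the point x, -y, -z); pixel columns grow to the right and rows downward; lengths in mm; the calibration is good to about 2 mm. A picture is of the moment at which its call begins. camera_model takes no time and is no camera call.
- workorder.sign_off(): hands the job in, once; it reports no verdict.
The state is a dict: "t": time; "joint_pos": joint angles; "qvel": joint speeds; "joint_torque": joint torques, N m; "position": TCP position; "ee_rot": TCP orientation; "ft_force": force on the tool from outside, world axes, zero at the start; "wrist_torque": the same for the moment, N m; "opening": opening from 0.0 (shut) to 1.0 (fully open).
Only numpy, scipy, OpenCV 4.12 (cv2) and the standard library are available. Lean on these libraries where they do the work, as an engineer would, in place of code of your own. Each camera call takes 0.05 s, during which the arm holds its last target.

## Working session

There is one attempt and no reset: what is moved stays moved. The work goes in short steps, Python scripts to look and compute and a tool call to move; the robot and the scene stay as the last step left them, time stands still between calls to the robot, and variables do not carry over. Pictures are saved under pics/ and viewed, and the job is handed in when it is done.

Besides the shell and the picture viewer there is one more tool, called after "Call:" as name([rows], argument=value, ...), one row to a line, values as JSON. carry_out: Moves the arm, as the interface text tells. Its arguments: {"type":"object","properties":{"series":{"type":"array","items":{"type":"array","items":{"type":"array","items":{"type":"number"}}}},"force":{"type":"number"}},"required":["series"]}

```bash
mkdir -p pics; ls; cat > h.py <<'E'
import numpy as np, cv2
from rig import monitor, imaging, workorder, arm
def snap(n,f):
    im=imaging.camera(n); cv2.imwrite('pics/'+f,cv2.cvtColor(im,cv2.COLOR_RGB2BGR)); return im
E
python3 - <<'E'
from h import *
print(arm.finger_overhang, monitor.state())
for n in('side','top'):
    snap(n,n+'0.png'); print(imaging.camera_model(n))
E
```

```text
pics
17.0 {'t': 0.0, 'joint_pos': array([ 1.21138652e+00,  4.91579939e-01,  1.55942791e+00,  2.29723539e-06,
        1.09168568e+00, -1.05571801e-01]), 'qvel': array([-0.00011728, -0.00166696,  0.00141078,  0.00028949,  0.00043939,
       -0.00075828]), 'joint_torque': array([-1.55176684e-03, -6.12601376e+01, -2.58173543e+01,  6.92364480e-02,
        4.81597404e-02, -8.17118575e-05]), 'position': array([156.83651518, 604.78450073, 231.05648946]), 'ee_rot': array([ 2.48430515e+00,  1.92203247e+00, -1.47301213e-03]), 'ft_force': array([-0.59013358,  0.34825268, -0.86279792]), 'wrist_torque': array([-0.01871616, -0.01090409,  0.03942489]), 'opening': 0.9993805233717348}
{'K': array([[398.35738942,   0.        , 318.05123268],
       [  0.        , 398.35738942, 203.38302655],
       [  0.        ,   0.        ,   1.        ]]), 'extrinsics': array([[ 7.01372266e-01, -7.12726537e-01,  9.89078866e-03,
        -4.30690765e+02],
       [ 4.17802280e-01,  4.22309666e-01,  8.04422651e-01,
        -3.35410466e+02],
       [-5.77510346e-01, -5.60067343e-01,  5.93975060e-01,
        -8.78843959e+02],
       [ 0.00000000e+00,  0.00000000e+00,  0.00000000e+00,
         1.00000000e+00]])}
{'K': array([[478.65594538,   0.        , 326.16955808],
       [  0.        , 478.65594538, 192.77987864],
       [  0.        ,   0.        ,   1.        ]]), 'extrinsics': array([[-1.80545166e-03, -9.99896590e-01, -1.42670650e-02,
        -6.07978893e+01],
       [ 9.91462694e-01, -3.64997853e-03,  1.30339570e-01,
        -5.79395269e+02],
       [-1.30378166e-01, -1.39099409e-02,  9.91366757e-01,
        -1.34620515e+03],
       [ 0.00000000e+00,  0.00000000e+00,  0.00000000e+00,
         1.00000000e+00]])}
```

View pics/side0.png

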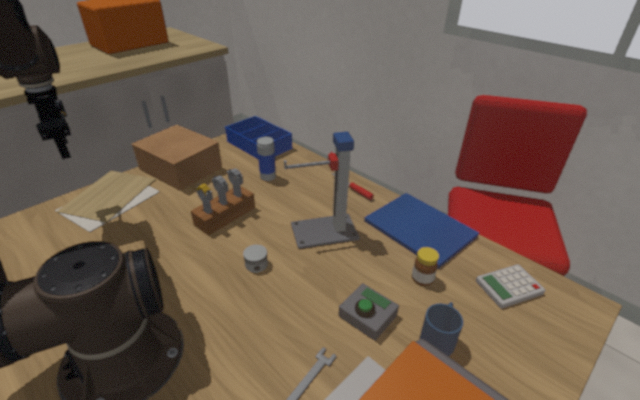

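View pics/top0.png

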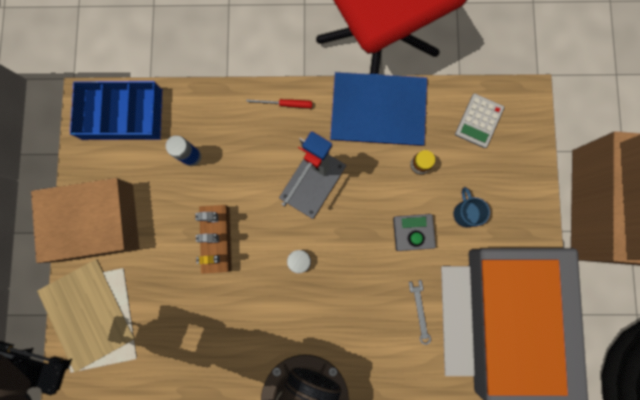

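The side view shows the rack with the yellow-capped rod at (205,190), the scale column at (342,185) with its hook bar running (285,165)-(330,163), and the pad's button at (365,307). In the top view the yellow rod is at (208,260), the scale at (315,165) and the button at (417,238). Next I'll zoom in.

```bash
python3 - <<'E'
import cv2
def c(f,x,y,w,h,s,o):
    im=cv2.imread('pics/'+f)[y:y+h,x:x+w]; cv2.imwrite('pics/'+o,cv2.resize(im,None,fx=s,fy=s,interpolation=cv2.INTER_CUBIC))
c('side0.png',180,120,190,140,4,'s_a.png')
c('top0.png',180,120,190,140,4,'t_a.png')
c('side0.png',320,270,100,75,6,'s_b.png')
E
```

```text
(no output)
```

View pics/s_a.png

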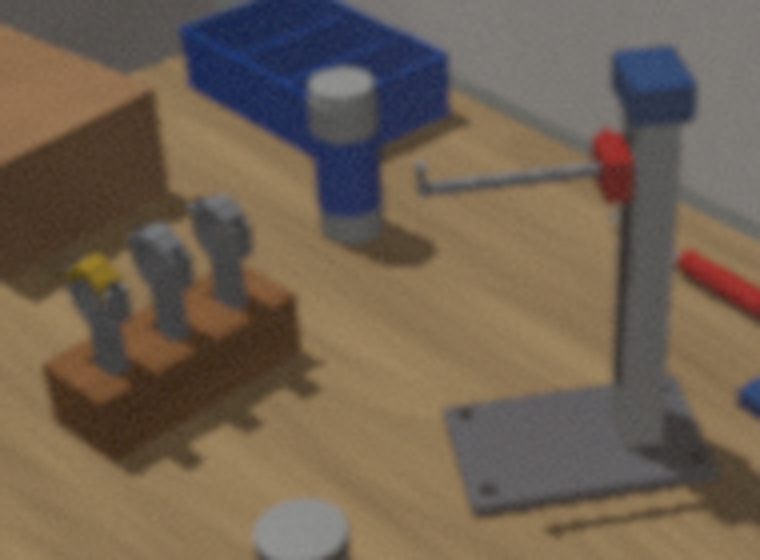

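View pics/t_a.png

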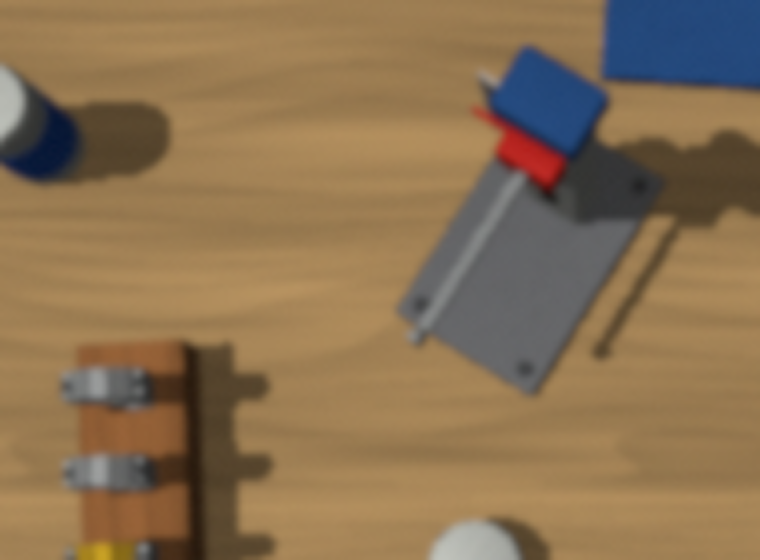

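```bash
cat >> h.py <<'E'
M={n:imaging.camera_model(n) for n in('side','top')}
def ray(n,u,v):
    K=M[n]['K'];E=M[n]['extrinsics'];R=E[:3,:3];t=E[:3,3]
    d=np.array([(u-K[0,2])/K[0,0],-(v-K[1,2])/K[1,1],-1.]); d=R.T@d
    return -R.T@t, d/np.linalg.norm(d)
def onz(n,u,v,z):
    o,d=ray(n,u,v); return o+d*(z-o[2])/d[2]
def proj(n,p):
    K=M[n]['K'];E=M[n]['extrinsics']; c=E[:3,:3]@np.asarray(p,float)+E[:3,3]
    return np.array([K[0,0]*c[0]/-c[2]+K[0,2], K[1,1]*-c[1]/-c[2]+K[1,2]])
def tri(a,b):  # (name,u,v) pairs -> point, gap
    (o1,d1),(o2,d2)=ray(*a),ray(*b)
    s=np.linalg.lstsq(np.c_[d1,-d2],o2-o1,rcond=None)[0]
    p,q=o1+s[0]*d1,o2+s[1]*d2
    return (p+q)/2,np.linalg.norm(p-q)
def mask(im,lo,hi):
    return cv2.inRange(cv2.cvtColor(im,cv2.COLOR_RGB2HSV),lo,hi)
def load(f): return cv2.cvtColor(cv2.imread('pics/'+f),cv2.COLOR_BGR2RGB)
E
python3 - <<'E'
from h import *
np.set_printoptions(precision=1,suppress=True)
S,T=load('side0.png'),load('top0.png')
def blobs(im,lo,hi,n,box):
    m=mask(im,lo,hi); x,y,w,h=box; z=np.zeros_like(m); z[y:y+h,x:x+w]=m[y:y+h,x:x+w]
    c,_=cv2.findContours(z,cv2.RETR_EXTERNAL,cv2.CHAIN_APPROX_NONE)
    for k in sorted(c,key=cv2.contourArea)[::-1][:2]:
        if cv2.contourArea(k)>5:
            mo=cv2.moments(k); print(n,cv2.contourArea(k),mo['m10']/mo['m00'],mo['m01']/mo['m00'],cv2.minAreaRect(k))
blobs(S,(20,150,90),(34,255,255),'yel side',(190,170,40,40))
blobs(T,(20,150,90),(34,255,255),'yel top',(190,240,40,40))
blobs(T,(40,80,40),(90,255,255),'btn top',(405,228,25,20))
blobs(S,(40,80,20),(90,255,255),'btn side',(350,293,28,28))
blobs(T,(5,110,60),(14,255,255),'rack top',(190,195,50,85))
blobs(T,(0,170,80),(4,255,255),'slider top',(290,140,45,35))
blobs(T,(100,100,40),(125,255,255),'coltop',(295,125,40,40))
print('tip',tri(('side',285,161.2),('top',284.2,204.5)))
print('bar at slider',tri(('side',180+595/4,120+172/4),('top',180+520/4,120+178/4)))
# base plate corners z=12
for u,v in[(400,312),(530,393),(662,183)]: print('plate',onz('top',180+u/4,120+v/4,12))
for u,v in[(445,410),(478,512),(712,465)]: print('plateS',onz('side',180+u/4,120+v/4,12))
# rack top corners z=58
for u,v in[(46,368),(118,428),(295,300)]: print('rackS',onz('side',180+u/4,120+v/4,58))
E
```

```text
yel side 44.5 203.53558052434454 186.97378277153555 ((203.25, 187.25001525878906), (9.192387580871582, 7.071067810058594), 45.0)
yel top 87.5 205.5333333333333 259.3619047619047 ((206.0, 259.5), (7.0, 14.0), 90.0)
btn top 124.0 416.0 238.0 ((416.0, 238.0), (12.0, 12.0), 90.0)
btn side 180.5 366.848568790397 302.66297322253 ((367.38458251953125, 301.4230651855469), (14.97690486907959, 21.35595703125), 33.69007110595703)
rack top 1086.0 215.59438305709023 239.57734806629836 ((213.53660583496094, 238.59878540039062), (66.79624938964844, 27.218217849731445), 88.09085083007812)
slider top 99.5 312.35510887772193 159.5611390284757 ((309.6922912597656, 157.96151733398438), (22.742708206176758, 7.488452434539795), 33.690067291259766)
coltop 402.5 316.7937888198758 145.2521739130435 ((316.9034423828125, 145.09442138671875), (25.87731170654297, 17.688289642333984), 31.607501983642578)
coltop 32.5 332.70256410256405 132.14871794871794 ((332.5, 131.5), (13.0, 3.0), 90.0)
tip (array([521.8,  35.1, 264.7]), np.float64(1.291261120274294))
bar at slider (array([623.9, -26.1, 242.6]), np.float64(2.2456053403824416))
plate [567.6  74.   12. ]
plate [507.6 -21.9  12. ]
plate [ 663.2 -119.5   12. ]
plateS [566.5  70.2  12. ]
plateS [505.2 -32.2  12. ]
plateS [ 664.1 -117.9   12. ]
rackS [349.8 276.1  58. ]
rackS [348.9 177.8  58. ]
rackS [538.1 214.9  58. ]
```

```bash
python3 - <<'E'
import cv2
def c(f,x,y,w,h,s,o):
    im=cv2.imread('pics/'+f)[y:y+h,x:x+w]; cv2.imwrite('pics/'+o,cv2.resize(im,None,fx=s,fy=s,interpolation=cv2.INTER_CUBIC))
c('side0.png',185,160,80,75,8,'s_r.png')
c('top0.png',190,200,60,75,8,'t_r.png')
E
```

```text
(no output)
```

View pics/s_r.png

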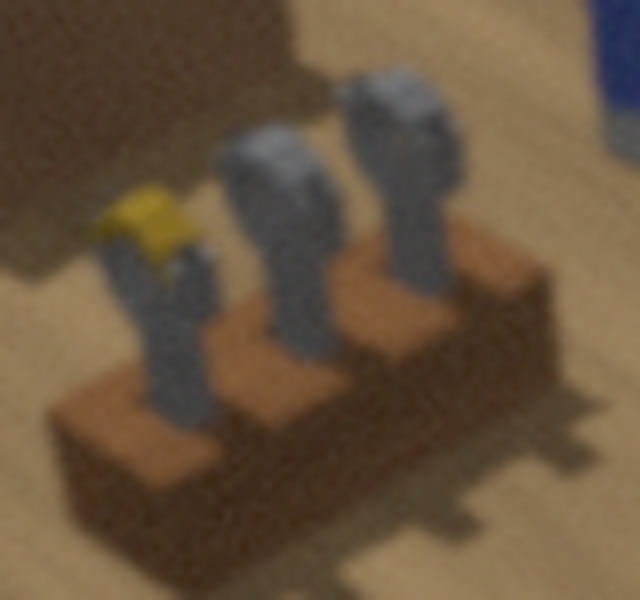

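View pics/t_r.png

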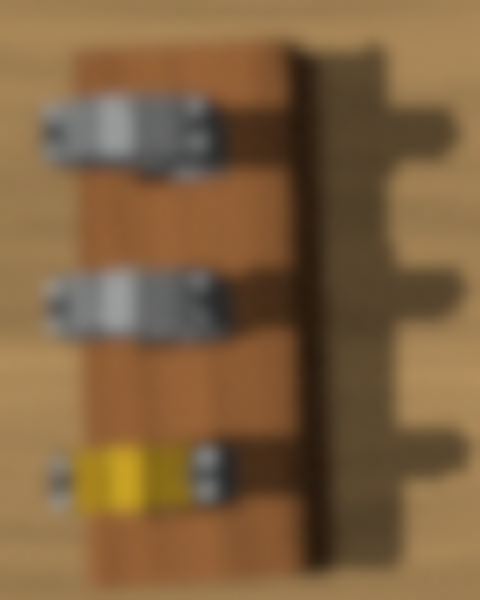

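View pics/s_b.png

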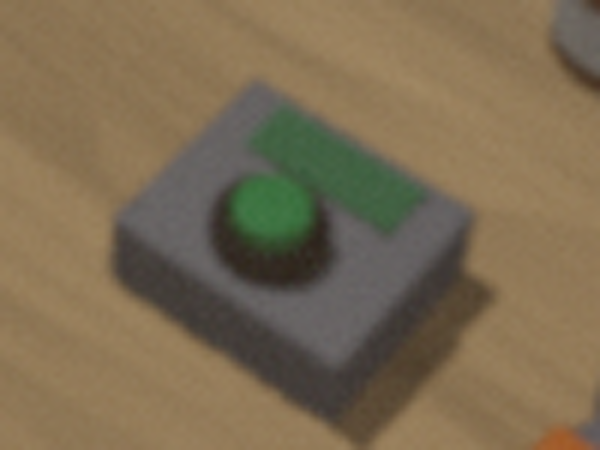

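```bash
python3 - <<'E'
from h import *
np.set_printoptions(precision=1,suppress=True)
P=lambda u,v,z:onz('top',190+u/8-.4,200+v/8-.4,z)
print('cap z147',P(126,478,147)); print('b',P(120,305,147),'c',P(113,132,147))
print('yel tri',tri(('side',204.2,185.8),('top',205.4,259.3)))
print('shoulders z136 left end',P(45,480,136),'right end top',P(222,475,136))
# stem at rack, side: centre of stem bottom visible
print('rack corners z58',[P(u,v,58) for u,v in[(78,50),(290,45),(308,570),(92,585)]])
Q=lambda u,v,z:onz('side',185+u/8-.4,160+v/8-.4,z)
print('rackS',[Q(u,v,58) for u,v in[(50,412),(155,487),(552,275)]])
print('capS z147',Q(152,208,147))
print('btn top',onz('top',416,238,53),tri(('top',416.2,238),('side',320+273/6-.4,270+208/6-.4)))
for p in [(380,215,121),(380,215,147)]: print(proj('side',p),proj('top',p))
E
```

```text
cap z147 [390.  253.2 147. ]
b [446.5 256.9 147. ] c [503.6 261.  147. ]
yel tri (array([392. , 252.4, 144.5]), np.float64(4.666456101317946))
shoulders z136 left end [389.3 282.9 136. ] right end top [390.8 224.3 136. ]
rack corners z58 [array([540.3, 298.6,  58. ]), array([541.9, 223. ,  58. ]), array([357.4, 211.9,  58. ]), array([352.3, 287.5,  58. ])]
rackS [array([350.8, 281.4,  58. ]), array([354.1, 214.7,  58. ]), array([541.3, 219.8,  58. ])]
capS z147 [391.4 249.4 147. ]
btn top [ 447.8 -315.3   53. ] (array([ 448. , -315.4,   58.1]), np.float64(1.050941183051955))
[208.2 199.4] [222. 263.]
[206.8 192. ] [219.8 263.2]
```

```bash
cat >> h.py <<'E'
from scipy.spatial.transform import Rotation as Ro
np.set_printoptions(precision=2,suppress=True)
def plan(pos,yaw):
    s=monitor.state(); R=Ro.from_rotvec(s['ee_rot'])
    a=np.radians(yaw); T=Ro.from_matrix(np.array([[np.cos(a),np.sin(a),0],[np.sin(a),-np.cos(a),0],[0,0,-1]]))
    print('turn',(R.inv()*T).as_rotvec(degrees=True),'shift',R.inv().apply(np.array(pos)-s['position']))
def st():
    s=monitor.state(); R=Ro.from_rotvec(s['ee_rot']).as_matrix()
    print('t',round(s['t'],2),'pos',s['position'],'yaw',np.degrees(np.arctan2(R[1,0],R[0,0])),'z',R[:,2],'F',s['ft_force'],'M',s['wrist_torque'],'open',s['opening'],'q',s['joint_pos'],'v',np.abs(s['qvel']).max())
E
python3 -c "
from h import *
plan([390,252.7,200],93.6)"
```

```text
turn [ -0.01   0.06 -18.14] shift [-282.25  314.09   31.39]
```

Call:
carry_out([
  [[0, 0, -3, -25, 28, 3, 100], [0, 0, -6, -51, 57, 6, 100], [0, 0, -9, -77, 86, 9, 100], [0, 0, -12, -103, 115, 12, 100], [0, 0, -15, -129, 144, 15, 100], [0, 0, -18, -155, 172, 18, 100], [0, 0, -18, -181, 201, 21, 100], [0, 0, -18, -207, 230, 24, 100], [0, 0, -18, -233, 259, 27, 100], [0, 0, -18, -258, 287, 29, 100], [0, 0, -18, -275, 306, 31, 100], [0, 0, -18, -282, 314, 31, 100]],
])

```text
t: 1.1
position: [391.3, 250.8, 200.2]
ee_rot: [-2.156, -2.285, 0.001]
ft_force: [-0.5, 0.5, 0.8]
opening: 1.004
```

Call:
carry_out([
  [[0, 0, 0, 0, 0, 0, 100], [0, 0, 0, 0, 0, 0, 100], [0, 0, 0, 0, 0, 0, 100]],
])

```text
t: 1.35
position: [389.5, 254.0, 200.7]
ee_rot: [-2.152, -2.288, -0.0]
ft_force: [0.5, 1.0, 0.4]
opening: 1.0
```

```bash
python3 - <<'E'
from h import *
st(); plan([390,252.7,119],93.6)
S=snap('side','side1.png'); T=snap('top','top1.png')
cv2.imwrite('pics/c1.png',np.hstack([cv2.resize(x[...,::-1],None,fx=5,fy=5,interpolation=cv2.INTER_CUBIC) for x in (S[150:250,170:250],T[200:300,180:260])]))
E
```

```text
t 1.35 pos [389.48 254.03 200.67] yaw 93.49653356612512 z [-0.  0. -1.] F [0.53 0.99 0.44] M [0.05 0.01 0.03] open 1.0001162523852507 q [ 0.44  0.31  1.98  0.    0.86 -1.2 ] v 0.01298728794045849
turn [-0.01 -0.01 -0.1 ] shift [-1.37  0.45 81.67]
```

View pics/c1.png

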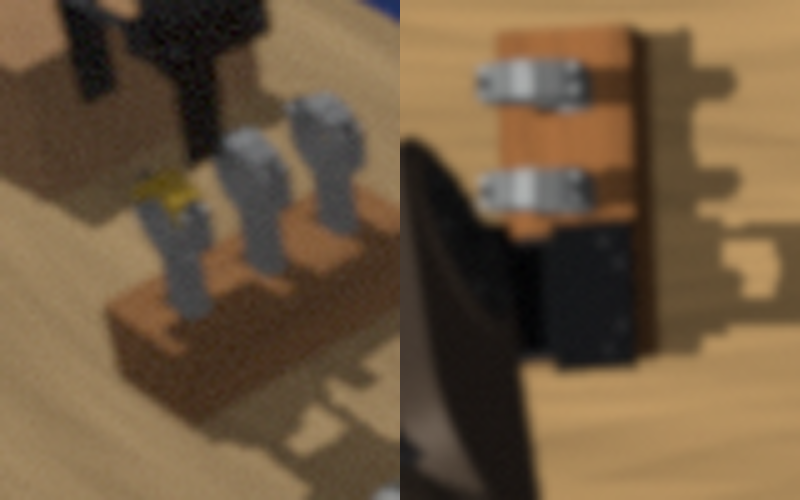

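```bash
python3 - <<'E'
from h import *
for z in (183.7,147): print(proj('side',[389.5,254,z]), proj('side',[389.5,254+55,z]),proj('side',[389.5,254-55,z]))
E
```

```text
[200.07 174.52] [189.81 167.36] [210.9  182.09]
[202.17 185.22] [192.04 177.91] [212.84 192.92]
```

Call:
carry_out([
  [[0, 0, 0, -2, 0, 10, 100], [0, 0, 0, -2, 0, 25, 100], [0, 0, 0, -2, 0, 40, 100], [0, 0, 0, -2, 0, 55, 100], [0, 0, 0, -2, 0, 68, 100], [0, 0, 0, -2, 0, 77, 100], [0, 0, 0, -2, 0, 82, 100], [0, 0, 0, -2, 0, 82, 100], [0, 0, 0, -2, 0, 82, 100]],
])

```text
t: 2.2
position: [390.1, 251.5, 118.8]
ee_rot: [-2.153, -2.288, -0.0]
ft_force: [0.0, 0.5, 0.8]
opening: 0.996
```

```bash
python3 - <<'E'
from h import *
st()
S=snap('side','side2.png')
cv2.imwrite('pics/c2.png',cv2.resize(S[150:250,170:270,::-1],None,fx=6,fy=6,interpolation=cv2.INTER_CUBIC))
E
```

```text
t 2.2 pos [390.14 251.53 118.85] yaw 93.48843901932635 z [ 0.  0. -1.] F [0.02 0.55 0.83] M [-0.01 -0.02 -0.04] open 0.9955242288603335 q [ 0.43  0.44  2.06  0.    0.64 -1.2 ] v 0.01343424738778451
```

View pics/c2.png

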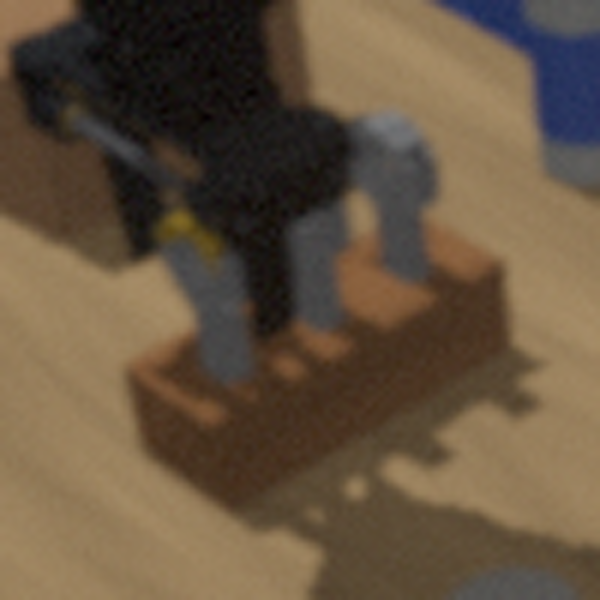

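Call:
carry_out([
  [[0, 0, 0, 0, 0, 0, 80], [0, 0, 0, 0, 0, 0, 70], [0, 0, 0, 0, 0, 0, 66], [0, 0, 0, 0, 0, 0, 64], [0, 0, 0, 0, 0, 0, 64], [0, 0, 0, 0, 0, 0, 64]],
], force=4)

```text
t: 2.75
position: [390.2, 251.2, 118.7]
ee_rot: [2.154, 2.287, 0.0]
ft_force: [-0.1, 0.1, 0.3]
opening: 0.661
```

```bash
python3 - <<'E'
from h import *
st()
S=snap('side','side3.png')
cv2.imwrite('pics/c3.png',cv2.resize(S[150:250,170:270,::-1],None,fx=6,fy=6,interpolation=cv2.INTER_CUBIC))
E
```

```text
t 2.75 pos [390.22 251.18 118.73] yaw 93.45075357214571 z [ 0.  0. -1.] F [-0.09  0.07  0.29] M [ 0.03  0.08 -0.03] open 0.6605535655401524 q [ 0.43  0.44  2.06  0.    0.64 -1.2 ] v 0.003258517546704277
```

View pics/c3.png

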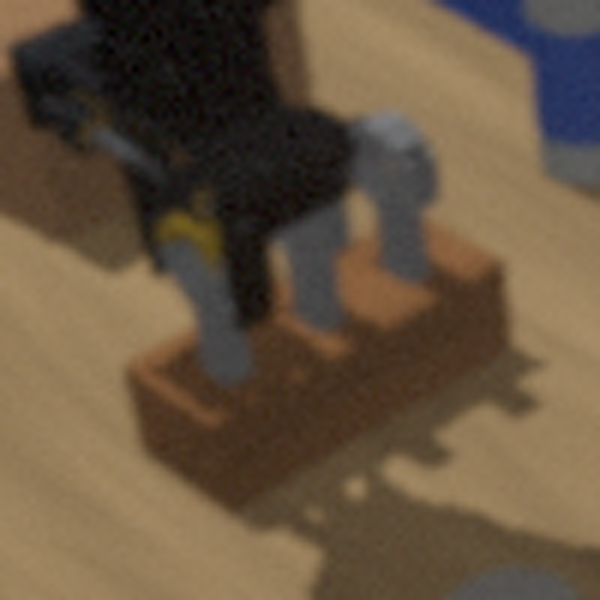

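Call:
carry_out([
  [[0, 0, 0, 0, 0, 0, 62], [0, 0, 0, 0, 0, 0, 60], [0, 0, 0, 0, 0, 0, 60], [0, 0, 0, 0, 0, 0, 60]],
], force=4)

```text
t: 3.13
position: [390.2, 251.2, 118.6]
ee_rot: [-2.153, -2.287, -0.0]
ft_force: [0.7, -0.3, 0.4]
opening: 0.6
```

```bash
python3 -c "
from h import *
st()"
```

```text
t 3.13 pos [390.17 251.21 118.63] yaw 93.45655583774419 z [ 0.  0. -1.] F [ 0.69 -0.27  0.45] M [ 0.01  0.03 -0.02] open 0.599513136367122 q [ 0.43  0.44  2.06  0.    0.64 -1.2 ] v 0.0008701700651718202
```

Call:
carry_out([
  [[0, 0, 0, 0, 0, 0, 57], [0, 0, 0, 0, 0, 0, 54], [0, 0, 0, 0, 0, 0, 52], [0, 0, 0, 0, 0, 0, 50], [0, 0, 0, 0, 0, 0, 50], [0, 0, 0, 0, 0, 0, 50]],
], force=35)

```text
t: 3.63
position: [390.2, 251.3, 118.6]
ee_rot: [-2.153, -2.287, -0.0]
ft_force: [-0.5, 2.4, -0.6]
opening: 0.567
```

```bash
python3 -c "
from h import *
st()"
```

```text
t 3.63 pos [390.19 251.25 118.63] yaw 93.45436758879309 z [ 0.  0. -1.] F [-0.55  2.44 -0.61] M [0.48 0.11 0.03] open 0.5669482727851294 q [ 0.43  0.44  2.06  0.    0.64 -1.2 ] v 0.0009948456026515513
```

Call:
carry_out([
  [[0, 0, 0, 0, 0, -3, 50], [0, 0, 0, 0, 0, -8, 50], [0, 0, 0, 0, 0, -16, 50], [0, 0, 0, 0, 0, -26, 50], [0, 0, 0, 0, 0, -38, 50], [0, 0, 0, 0, 0, -52, 50], [0, 0, 0, 0, 0, -68, 50], [0, 0, 0, 0, 0, -88, 50], [0, 0, 0, 0, 0, -112, 50], [0, 0, 0, 0, 0, -135, 50], [0, 0, 0, 0, 0, -152, 50], [0, 0, 0, 0, 0, -160, 50]],
], force=35)

```text
t: 4.63
position: [390.3, 251.2, 281.3]
ee_rot: [2.153, 2.287, 0.005]
ft_force: [0.9, -0.5, -5.5]
opening: 0.569
```

Call:
carry_out([
  [[0, 0, 0, 0, 0, 0, 50], [0, 0, 0, 0, 0, 0, 50], [0, 0, 0, 0, 0, 0, 50]],
])

```text
t: 4.88
position: [389.7, 250.9, 277.6]
ee_rot: [-2.153, -2.287, 0.003]
ft_force: [0.0, -0.1, -6.1]
opening: 0.572
```

```bash
python3 - <<'E'
from h import *
st()
F=[]
for i in range(3):
    S=snap('side','side4.png'); F.append(monitor.state()['ft_force'])
print(np.array(F))
T=snap('top','top4.png')
cv2.imwrite('pics/c4.png',cv2.resize(S[100:250,150:350,::-1],None,fx=4,fy=4,interpolation=cv2.INTER_CUBIC))
E
```

```text
t 4.88 pos [389.66 250.92 277.58] yaw 93.45378828204213 z [-0. -0. -1.] F [ 0.01 -0.15 -6.07] M [ 0.08 -0.01 -0.02] open 0.5723057868099974 q [ 0.43  0.21  1.87  0.    1.06 -1.2 ] v 0.007965207603682498
[[-0.01 -0.68 -5.2 ]
 [ 0.01 -0.41 -6.56]
 [-0.15  0.43 -6.03]]
```

View pics/c4.png

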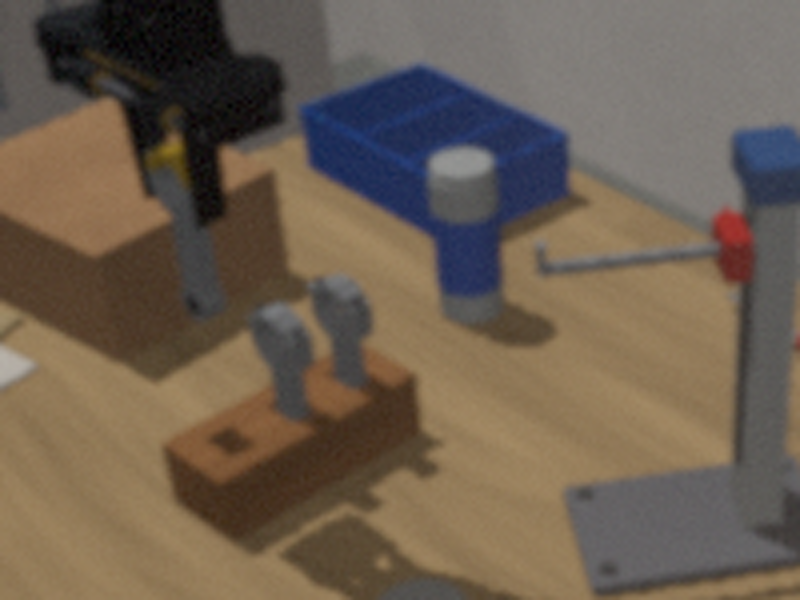

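```bash
python3 -c "
from h import *
plan([478.6,62,277.5],58.2)"
```

```text
turn [-0.07  0.05 35.26] shift [-194.09   77.05    0.33]
```

Call:
carry_out([
  [[0, 0, 2, -8, 3, 0, 50], [0, 0, 5, -24, 10, 0, 50], [0, 0, 9, -44, 17, 0, 50], [0, 0, 13, -66, 26, 0, 50], [0, 0, 18, -90, 36, 0, 50], [0, 0, 22, -114, 45, 0, 50], [0, 0, 26, -136, 54, 0, 50], [0, 0, 30, -156, 62, 0, 50], [0, 0, 33, -174, 69, 0, 50], [0, 0, 35.3, -186, 74, 0, 50], [0, 0, 35.3, -192, 76, 0, 50], [0, 0, 35.3, -194, 77, 0, 50]],
])

```text
t: 6.08
position: [478.9, 61.4, 278.4]
ee_rot: [-2.746, -1.526, 0.001]
ft_force: [-0.4, 0.5, -6.4]
opening: 0.565
```

Call:
carry_out([
  [[0, 0, 0, 0, 0, 0, 50], [0, 0, 0, 0, 0, 0, 50], [0, 0, 0, 0, 0, 0, 50], [0, 0, 0, 0, 0, 0, 50]],
])

```text
t: 6.42
position: [478.5, 62.8, 278.7]
ee_rot: [-2.745, -1.529, -0.0]
ft_force: [0.1, -0.5, -5.8]
opening: 0.571
```

```bash
python3 - <<'E'
from h import *
st()
F=[monitor.state()['ft_force']]
S=snap('side','side5.png');F.append(monitor.state()['ft_force'])
T=snap('top','top5.png');F.append(monitor.state()['ft_force'])
print(np.array(F)); plan([478.6,62,251],58.2)
cv2.imwrite('pics/c5.png',np.hstack([cv2.resize(x[...,::-1],None,fx=4,fy=4,interpolation=cv2.INTER_CUBIC) for x in (S[100:240,250:350],T[120:260,250:350])]))
E
```

```text
t 6.42 pos [478.47  62.84 278.7 ] yaw 58.23177872687587 z [ 0.  0. -1.] F [ 0.11 -0.47 -5.81] M [ 0.01  0.03 -0.01] open 0.5711950322950848 q [-0.01  0.24  1.83  0.    1.07 -1.02] v 0.002435526681325521
[[ 0.11 -0.47 -5.81]
 [ 0.09 -0.25 -6.37]
 [-0.3  -0.19 -6.1 ]]
turn [ 0.   -0.01  0.02] shift [-0.56  0.38 27.7 ]
```

View pics/c5.png

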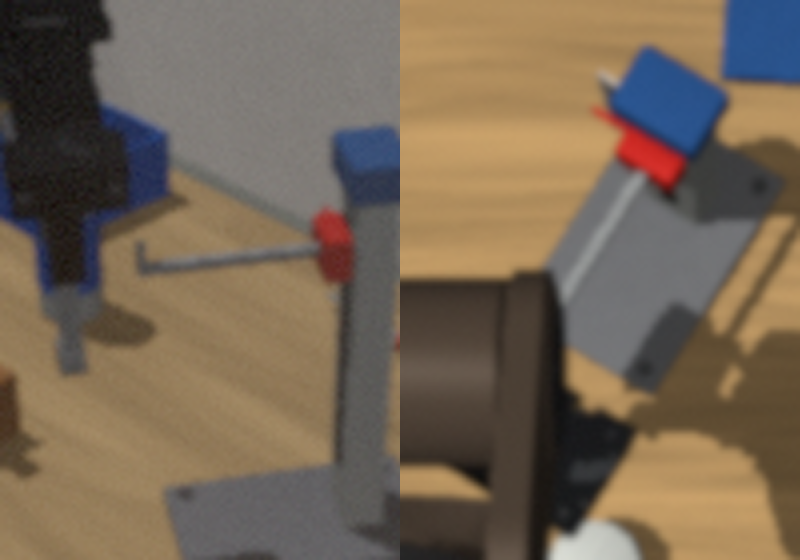

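View pics/side5.png

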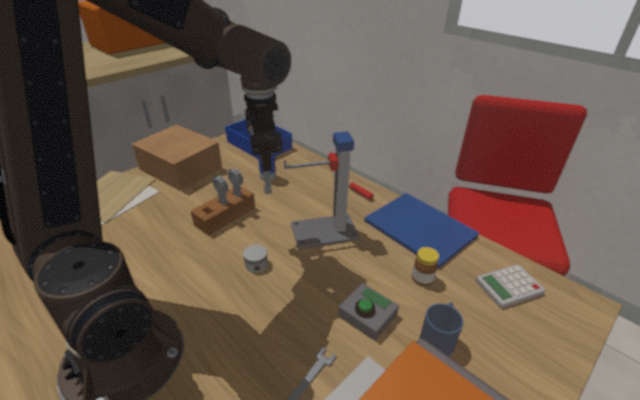

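```bash
python3 - <<'E'
from h import *
for z in range(260,640,40): print(z,proj('side',[478.5,62.8,z]))
h=np.array([np.cos(np.radians(-31.8)),np.sin(np.radians(-31.8))])
print(h,[481.8-0,0]); e=np.array([521.8,35.1]); print(e-50*h,e+22*h)
# hook line check in both views with assumed direction
for d in(0,22,121): print(proj('side',[*(e+d*h),250 if d else 265]),proj('top',[*(e+d*h),250 if d else 265]))
E
```

```text
260 [265.26 164.86]
300 [264.18 151.29]
340 [263.05 137.07]
380 [261.85 122.15]
420 [260.6  106.48]
460 [259.29  89.99]
500 [257.9   72.63]
540 [256.44  54.31]
580 [254.89  34.97]
620 [253.26  14.51]
[ 0.85 -0.53] [481.8, 0]
[479.31  61.45] [540.5   23.51]
[284.76 161.12] [284.36 204.26]
[293.19 165.1 ] [289.8  197.29]
[329.28 160.93] [311.22 163.32]
```

Call:
carry_out([
  [[0, 0, 0, -0.6, 0, 5, 50], [0, 0, 0, -0.6, 0, 13, 50], [0, 0, 0, -0.6, 0, 21, 50], [0, 0, 0, -0.6, 0, 26, 50], [0, 0, 0, -0.6, 0, 27.5, 50], [0, 0, 0, -0.6, 0, 27.5, 50], [0, 0, 0, -0.6, 0, 27.5, 50]],
])

```text
t: 7.1
position: [478.5, 61.7, 251.1]
ee_rot: [-2.746, -1.527, 0.0]
ft_force: [0.6, 0.2, -5.9]
opening: 0.569
```

```bash
python3 - <<'E'
from h import *
st()
S=snap('side','side6.png')
cv2.imwrite('pics/c6.png',cv2.resize(S[120:220,240:350,::-1],None,fx=7,fy=6,interpolation=cv2.INTER_CUBIC))
p=monitor.state()['position']+[0,0,2.4]
a=np.radians(-31.8)
for th in range(0,360,45):
    n=np.array([-np.sin(a),np.cos(a),0]); h=np.array([np.cos(a),np.sin(a),0])
    print(proj('side',p-10*h+18*(np.cos(np.radians(th))*n+np.sin(np.radians(th))*np.array([0,0,1]))))
E
```

```text
t 7.1 pos [478.51  61.67 251.07] yaw 58.15470375161768 z [-0.  0. -1.] F [ 0.62  0.22 -5.86] M [-0.01  0.04  0.01] open 0.5690016978936885 q [-0.01  0.27  1.87  0.    1.   -1.02] v 0.0057663998507890765
[261.04 164.07]
[260.93 160.88]
[261.39 161.55]
[262.16 165.81]
[262.79 171.11]
[262.88 174.24]
[262.41 173.41]
[261.65 169.22]
```

View pics/c6.png

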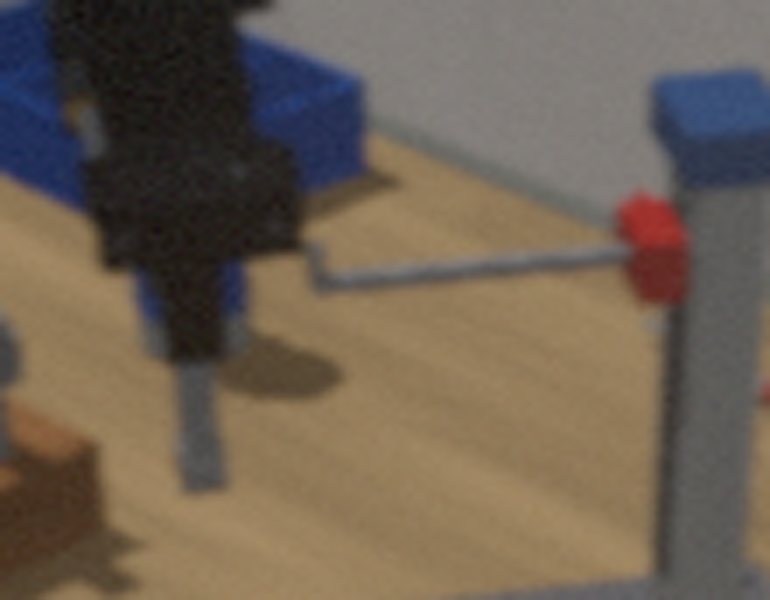

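Call:
carry_out([
  [[0, 0, 0, 0, 3, 0, 50], [0, 0, 0, 0, 8, 0, 50], [0, 0, 0, 0, 14, 0, 50], [0, 0, 0, 0, 20, 0, 50], [0, 0, 0, 0, 26, 0, 50], [0, 0, 0, 0, 31, 0, 50], [0, 0, 0, 0, 36, 0, 50], [0, 0, 0, 0, 40, 0, 50], [0, 0, 0, 0, 43, 0, 50], [0, 0, 0, 0, 45, 0, 50]],
])

```text
t: 7.98
position: [517.0, 37.7, 251.1]
ee_rot: [-2.746, -1.527, -0.0]
ft_force: [1.0, 0.4, -5.9]
opening: 0.571
```

```bash
python3 - <<'E'
from h import *
st()
S=snap('side','side7.png')
cv2.imwrite('pics/c7.png',cv2.resize(S[120:220,240:350,::-1],None,fx=7,fy=6,interpolation=cv2.INTER_CUBIC))
E
```

```text
t 7.98 pos [516.95  37.71 251.07] yaw 58.14973881581789 z [-0.  0. -1.] F [ 0.96  0.39 -5.88] M [-0.01  0.06 -0.04] open 0.5714821698413387 q [-0.05  0.32  1.79  0.    1.03 -1.07] v 0.03847414720234694
```

View pics/c7.png

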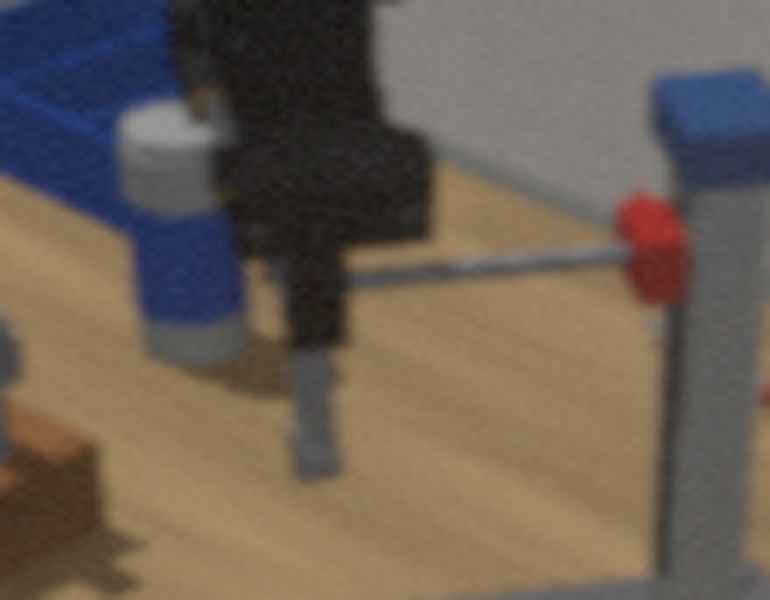

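Call:
carry_out([
  [[0, 0, 0, 0, 3, 0, 50], [0, 0, 0, 0, 7, 0, 50], [0, 0, 0, 0, 12, 0, 50], [0, 0, 0, 0, 17, 0, 50], [0, 0, 0, 0, 22, 0, 50], [0, 0, 0, 0, 25.5, 0, 50], [0, 0, 0, 0, 27.5, 0, 50], [0, 0, 0, 0, 27.5, 0, 50], [0, 0, 0, 0, 27.5, 0, 50]],
])

```text
t: 8.78
position: [539.9, 23.4, 251.0]
ee_rot: [-2.745, -1.527, 0.0]
ft_force: [-0.6, -0.4, -7.1]
opening: 0.566
```

```bash
python3 - <<'E'
from h import *
st()
S=snap('side','side8.png')
cv2.imwrite('pics/c8.png',cv2.resize(S[120:220,240:350,::-1],None,fx=7,fy=6,interpolation=cv2.INTER_CUBIC))
E
```

```text
t 8.78 pos [539.93  23.39 251.01] yaw 58.150691901584516 z [-0.  0. -1.] F [-0.57 -0.39 -7.1 ] M [-0.05  0.02  0.03] open 0.5661661596843743 q [-0.08  0.35  1.74  0.    1.05 -1.09] v 0.006529736734650151
```

View pics/c8.png

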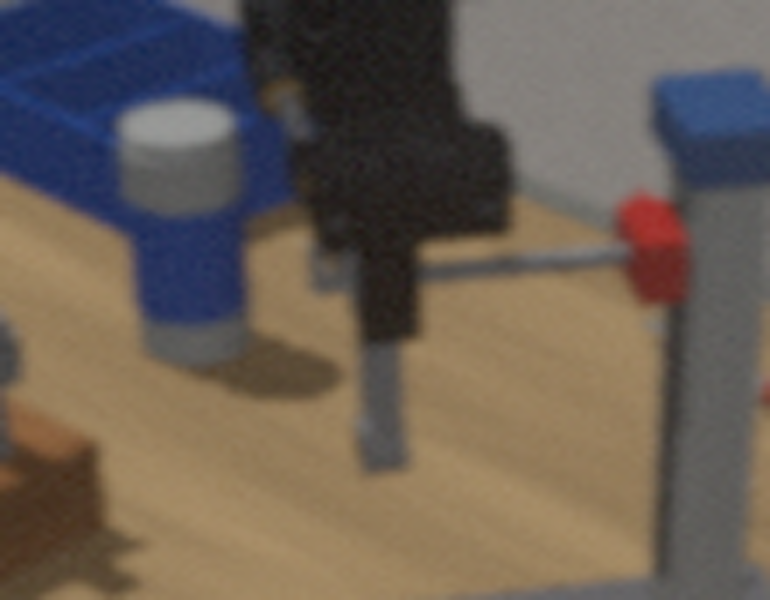

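Call:
carry_out([
  [[0, 0, 0, 0, 0, 2, 50], [0, 0, 0, 0, 0, 5, 50], [0, 0, 0, 0, 0, 8, 50], [0, 0, 0, 0, 0, 11, 50], [0, 0, 0, 0, 0, 14, 50], [0, 0, 0, 0, 0, 16, 50], [0, 0, 0, 0, 0, 18, 50], [0, 0, 0, 0, 0, 20, 50], [0, 0, 0, 0, 0, 22, 50], [0, 0, 0, 0, 0, 24, 50], [0, 0, 0, 0, 0, 26, 50], [0, 0, 0, 0, 0, 28, 50]],
])

```text
t: 9.83
position: [540.0, 23.4, 223.0]
ee_rot: [-2.746, -1.527, -0.0]
ft_force: [-0.2, -0.2, -5.0]
opening: 0.569
```

Call:
carry_out([
  [[0, 0, 0, 0, 0, 2, 50], [0, 0, 0, 0, 0, 4, 50], [0, 0, 0, 0, 0, 6, 50], [0, 0, 0, 0, 0, 8, 50], [0, 0, 0, 0, 0, 10, 50], [0, 0, 0, 0, 0, 12, 50], [0, 0, 0, 0, 0, 14, 50], [0, 0, 0, 0, 0, 16, 50], [0, 0, 0, 0, 0, 18, 50], [0, 0, 0, 0, 0, 20, 50], [0, 0, 0, 0, 0, 21, 50], [0, 0, 0, 0, 0, 22, 50]],
])

```text
t: 10.83
position: [540.0, 23.4, 201.0]
ee_rot: [-2.746, -1.527, -0.0]
ft_force: [-0.9, 0.3, -2.8]
opening: 0.568
```

```bash
python3 - <<'E'
from h import *
F=[]
S=snap('side','side9.png'); 
for i in range(6): T=snap('top','top9.png'); F.append(monitor.state()['ft_force'])
st()
print(np.array(F),np.mean(F,0))
cv2.imwrite('pics/c9.png',cv2.resize(S[120:220,240:350,::-1],None,fx=7,fy=6,interpolation=cv2.INTER_CUBIC))
E
```

```text
t 11.18 pos [540.04  23.46 201.22] yaw 58.16073028077405 z [ 0.  0. -1.] F [-0.16  0.13 -2.61] M [-0.07  0.02  0.04] open 0.5712286214548102 q [-0.08  0.41  1.8   0.    0.93 -1.09] v 0.0016374448981694208
[[-0.98 -0.63 -2.39]
 [-0.52  0.26 -2.58]
 [-0.48  0.86 -3.66]
 [ 0.32  0.4  -3.38]
 [-1.01 -0.3  -2.91]
 [-0.16  0.13 -2.61]] [-0.47  0.12 -2.92]
```

View pics/c9.png

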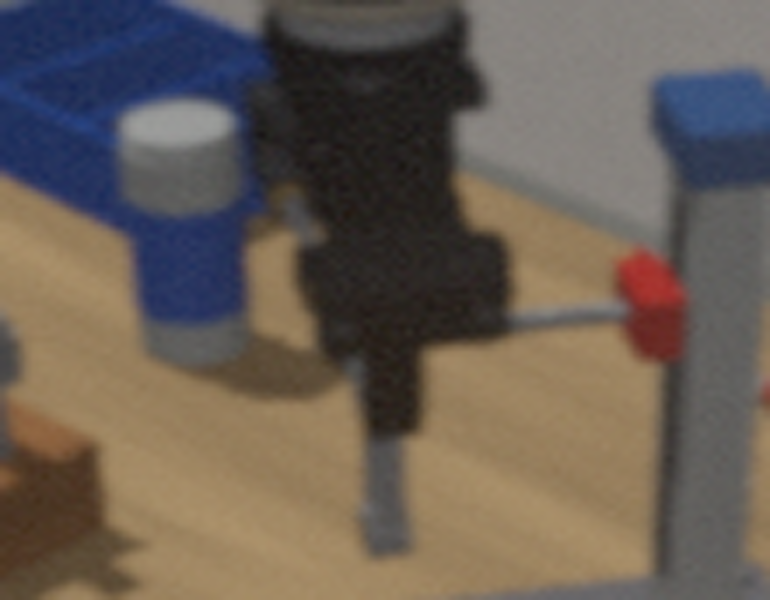

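```bash
python3 - <<'E'
from h import *
for f in('side8.png','side9.png'):
    S=load(f); m=np.zeros((400,640),np.uint8); m[140:200,322:345]=mask(S,(0,130,60),(8,255,255))[140:200,322:345]
    m|=0; y,x=np.nonzero(m); print(f,len(x),x.mean(),y.mean())
for z in(250,220,190): print(proj('side',[626,-29,z]))
E
```

```text
side8.png 123 333.1869918699187 160.8861788617886
side9.png 124 332.60483870967744 170.26612903225808
[329.72 160.8 ]
[329.42 170.28]
[329.13 179.46]
```

Call:
carry_out([
  [[0, 0, 0, 0, 0, 2, 50], [0, 0, 0, 0, 0, 4, 50], [0, 0, 0, 0, 0, 6, 50], [0, 0, 0, 0, 0, 8, 50], [0, 0, 0, 0, 0, 10, 50], [0, 0, 0, 0, 0, 12, 50], [0, 0, 0, 0, 0, 14, 50], [0, 0, 0, 0, 0, 16, 50], [0, 0, 0, 0, 0, 18, 50], [0, 0, 0, 0, 0, 20, 50], [0, 0, 0, 0, 0, 22, 50], [0, 0, 0, 0, 0, 23, 50]],
])

```text
t: 12.18
position: [540.1, 23.4, 177.9]
ee_rot: [-2.746, -1.527, -0.0]
ft_force: [0.5, -0.2, -1.7]
opening: 0.567
```

```bash
python3 - <<'E'
from h import *
F=[]
S=snap('side','side10.png'); 
for i in range(20): T=imaging.camera('top'); F.append(monitor.state()['ft_force'])
st()
F=np.array(F);print(F[:,2],F.mean(0),F.std(0))
for f in('side8.png','side10.png'):
    S=load(f); m=np.zeros((400,640),np.uint8); m[140:200,322:345]=mask(S,(0,130,60),(8,255,255))[140:200,322:345]
    y,x=np.nonzero(m); print(f,len(x),x.mean(),y.mean())
E
```

```text
t 13.23 pos [540.03  23.44 178.11] yaw 58.15816617582994 z [ 0.  0. -1.] F [ 0.42 -0.14  0.24] M [ 0.09 -0.1  -0.01] open 0.5675511543152041 q [-0.08  0.44  1.83  0.    0.88 -1.09] v 0.002115072219714021
[-0.77 -1.   -0.06 -1.49 -0.93 -0.37 -1.1  -0.15 -1.34 -0.68  0.3  -1.34
 -0.44 -0.97  0.35 -0.06 -0.39 -0.61 -0.55  0.24] [ 0.39  0.47 -0.57] [0.48 0.53 0.54]
side8.png 123 333.1869918699187 160.8861788617886
side10.png 126 332.3809523809524 177.35714285714286
```

Call:
carry_out([
  [[0, 0, 0, 0, 0, 1, 50], [0, 0, 0, 0, 0, 2, 50], [0, 0, 0, 0, 0, 3, 50], [0, 0, 0, 0, 0, 4, 50], [0, 0, 0, 0, 0, 5, 50], [0, 0, 0, 0, 0, 6, 50], [0, 0, 0, 0, 0, 6.5, 50], [0, 0, 0, 0, 0, 6.5, 50]],
])

```text
t: 13.9
position: [540.0, 23.4, 171.5]
ee_rot: [-2.745, -1.527, -0.0]
ft_force: [0.2, 0.2, 0.8]
opening: 0.572
```

```bash
python3 - <<'E'
from h import *
F=[]
S=snap('side','side11.png'); 
for i in range(30): T=imaging.camera('top'); F.append(monitor.state()['ft_force'])
st()
F=np.array(F);print(F.mean(0),F.std(0))
E
```

```text
t 15.45 pos [540.    23.44 171.62] yaw 58.159053409611744 z [ 0.  0. -1.] F [0.43 0.96 0.42] M [ 0.08 -0.07  0.01] open 0.5674675342167276 q [-0.08  0.44  1.83  0.    0.86 -1.09] v 0.00108808689417938
[0.72 0.47 0.11] [0.46 0.43 0.56]
```

Call:
carry_out([
  [[0, 0, 0, 0.5, 0, 0, 50], [0, 0, 0, 1, 0, 0, 50], [0, 0, 0, 1.5, 0, 0, 50], [0, 0, 0, 2, 0, 0, 50], [0, 0, 0, 2, 0, 0, 50], [0, 0, 0, 2, 0, 0, 50]],
])

```text
t: 15.95
position: [541.0, 25.2, 171.6]
ee_rot: [-2.745, -1.527, -0.0]
ft_force: [0.6, -0.3, -0.6]
opening: 0.57
```

```bash
python3 - <<'E'
from h import *
F=[]
for i in range(20): T=imaging.camera('top'); F.append(monitor.state()['ft_force'])
st()
F=np.array(F);print(F.mean(0),F.std(0))
E
```

```text
t 16.95 pos [541.06  25.14 171.62] yaw 58.15688431267914 z [ 0.  0. -1.] F [-0.16  1.08  0.1 ] M [ 0.13  0.01 -0.02] open 0.5683520336580489 q [-0.08  0.45  1.83  0.    0.86 -1.09] v 0.0023358841768524883
[-0.03  0.67 -0.  ] [0.38 0.54 0.39]
```

Call:
carry_out([
  [[0, 0, 0, 0, 0, 0, 50], [0, 0, 0, 0, 0, 0, 50], [0, 0, 0, 0, 0, 0, 54], [0, 0, 0, 0, 0, 0, 56], [0, 0, 0, 0, 0, 0, 58], [0, 0, 0, 0, 0, 0, 61], [0, 0, 0, 0, 0, 0, 64], [0, 0, 0, 0, 0, 0, 67], [0, 0, 0, 0, 0, 0, 70], [0, 0, 0, 0, 0, 0, 74], [0, 0, 0, 0, 0, 0, 78], [0, 0, 0, 0, 0, 0, 82]],
], force=3)

```text
t: 17.95
position: [541.1, 25.1, 171.6]
ee_rot: [-2.746, -1.527, -0.0]
ft_force: [0.3, -0.4, -0.2]
opening: 0.796
```

```bash
python3 - <<'E'
from h import *
st()
for i in range(6):
    S=snap('side','side12_%d.png'%i)
    m=np.zeros((400,640),np.uint8); m[140:200,322:345]=mask(S,(0,130,60),(8,255,255))[140:200,322:345]
    y,x=np.nonzero(m); print(len(x),x.mean(),y.mean())
S11=load('side11.png');m=mask(S11,(0,130,60),(8,255,255))[140:200,322:345];print('before',140+np.nonzero(m)[0].mean())
cv2.imwrite('pics/c12.png',cv2.resize(S[120:220,240:350,::-1],None,fx=7,fy=6,interpolation=cv2.INTER_CUBIC))
st()
E
```

```text
t 17.95 pos [541.05  25.12 171.61] yaw 58.159815266807904 z [ 0.  0. -1.] F [ 0.34 -0.44 -0.16] M [-0.03  0.02  0.05] open 0.7957613466290009 q [-0.08  0.45  1.83  0.    0.86 -1.09] v 0.001330664011693905
126 332.27777777777777 178.76984126984127
124 332.31451612903226 178.78225806451613
125 332.328 178.768
122 332.3360655737705 178.81967213114754
125 332.296 178.752
125 332.296 178.624
before 179.08870967741936
t 18.25 pos [541.07  25.15 171.62] yaw 58.16080435995197 z [ 0.  0. -1.] F [ 0.59 -0.14 -1.02] M [-0.03 -0.01 -0.  ] open 0.8214786055470034 q [-0.08  0.45  1.83  0.    0.86 -1.09] v 0.001551128281477193
```

View pics/c12.png

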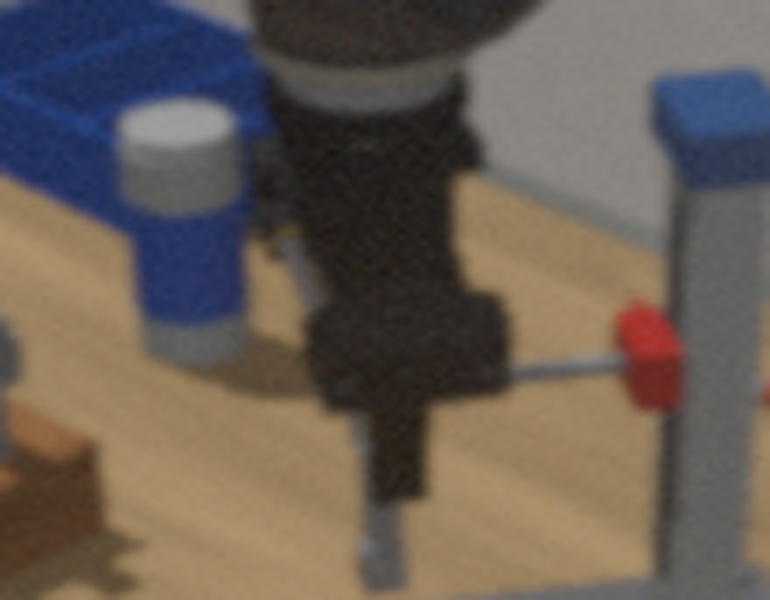

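Call:
carry_out([
  [[0, 0, 0, 0, 0, 0, 100], [0, 0, 0, 0, 0, 0, 100], [0, 0, 0, 0, 0, 0, 100], [0, 0, 0, 0, 0, -4, 100], [0, 0, 0, 0, 0, -10, 100], [0, 0, 0, 0, 0, -18, 100], [0, 0, 0, 0, 0, -28, 100], [0, 0, 0, 0, 0, -40, 100], [0, 0, 0, 0, 0, -54, 100], [0, 0, 0, 0, 0, -70, 100], [0, 0, 0, 0, 0, -86, 100], [0, 0, 0, 0, 0, -100, 100]],
])

```text
t: 19.25
position: [541.1, 25.1, 273.8]
ee_rot: [2.745, 1.526, 0.002]
ft_force: [0.9, 0.1, -1.0]
opening: 1.001
```

```bash
python3 - <<'E'
from h import *
st()
S=snap('side','side13.png')
for i in range(2):
    if i: S=snap('side','side13b.png')
    m=np.zeros((400,640),np.uint8); m[140:200,322:345]=mask(S,(0,130,60),(8,255,255))[140:200,322:345]
    y,x=np.nonzero(m); print(len(x),x.mean(),y.mean())
cv2.imwrite('pics/c13.png',cv2.resize(S[120:220,240:350,::-1],None,fx=7,fy=6,interpolation=cv2.INTER_CUBIC))
plan([541,25,300],58.2); print(onz('top',416,238,58)); 
E
```

```text
t 19.25 pos [541.09  25.12 273.78] yaw 58.15751433435967 z [ 0. -0. -1.] F [ 0.95  0.07 -1.04] M [-0.04 -0.02  0.02] open 1.0011882932215308 q [-0.08  0.33  1.71  0.    1.1  -1.09] v 0.38830705256448295
123 332.349593495935 178.65040650406505
124 332.3225806451613 178.68548387096774
turn [ 0.23 -0.13 -0.04] shift [ -0.43  -0.48 -25.53]
[ 447.66 -314.45   58.  ]
```

View pics/c13.png

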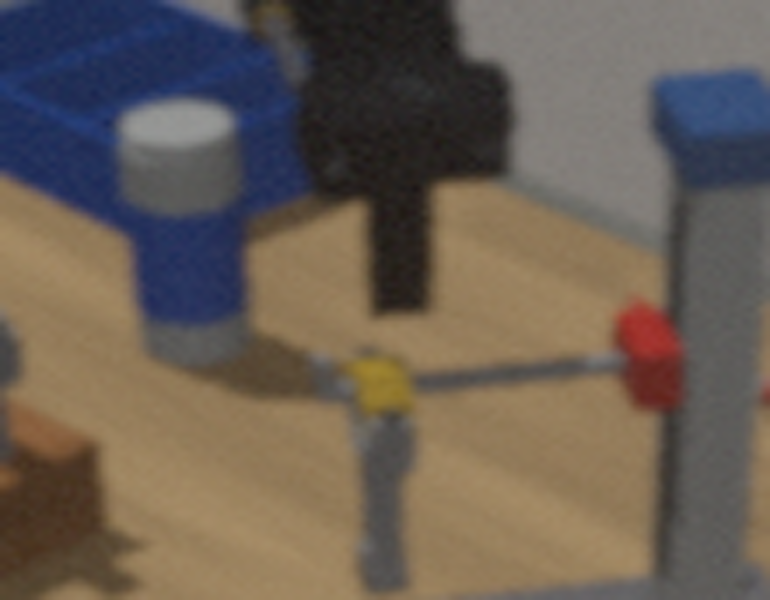

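```bash
python3 - <<'E'
from h import *
plan([470,0,300],58.2); plan([448,-315,170],58.2)
E
```

```text
turn [ 0.23 -0.13 -0.04] shift [-59.13 -47.61 -25.85]
turn [ 0.23 -0.13 -0.04] shift [-338.63   99.34  104.13]
```

Call:
carry_out([
  [[0, 0, 0, -8, -8, -8, 100], [0, 0, 0, -25, -22, -18, 100], [0, 0, 0, -43, -35, -24, 80], [0, 0, 0, -65, -42, -26, 60], [0, 0, 0, -92, -38, -26, 40], [0, 0, 0, -122, -25, -26, 20], [0, 0, 0, -154, -8, -24, 0], [0, 0, 0, -186, 9, -20, 0], [0, 0, 0, -218, 28, -12, 0], [0, 0, 0, -250, 46, 2, 0], [0, 0, 0, -280, 62, 20, 0], [0, 0, 0, -305, 78, 40, 0]],
])

```text
t: 20.35
position: [445.0, -277.0, 231.1]
ee_rot: [2.746, 1.526, 0.0]
ft_force: [1.0, -0.1, -0.3]
opening: 0.357
```

```bash
python3 - <<'E'
from h import *
st(); plan([448,-315,130],58.2)
E
```

```text
t 20.35 pos [ 444.99 -276.96  231.11] yaw 58.11148697482534 z [ 0. -0. -1.] F [ 1.03 -0.15 -0.32] M [-0.07 -0.03  0.03] open 0.3570577787234311 q [-0.68  0.35  1.8  -0.    0.99 -1.7 ] v 0.5463710666830992
turn [ 0.01  0.   -0.09] shift [-30.7   22.63 101.12]
```

Call:
carry_out([
  [[0, 0, 0, -10, 8, 12, 0], [0, 0, 0, -20, 15, 28, 0], [0, 0, 0, -27, 20, 46, 0], [0, 0, 0, -31, 23, 64, 0], [0, 0, 0, -31, 23, 80, 0], [0, 0, 0, -31, 23, 94, 0], [0, 0, 0, -31, 23, 101, 0], [0, 0, 0, -31, 23, 101, 0], [0, 0, 0, -31, 23, 101, 0], [0, 0, 0, -31, 23, 101, 0]],
])

```text
t: 21.18
position: [449.7, -313.6, 131.4]
ee_rot: [2.745, 1.527, 0.001]
ft_force: [-0.4, -0.6, -0.1]
opening: 0.003
```

```bash
python3 - <<'E'
from h import *
st(); S=snap('side','side14.png'); plan([448,-315,82],58.2)
m=np.zeros((400,640),np.uint8); m[140:200,322:345]=mask(S,(0,130,60),(8,255,255))[140:200,322:345]
y,x=np.nonzero(m); print(len(x),x.mean(),y.mean())
a=S[240:340,310:420];b=S[120:220,250:360]
cv2.imwrite('pics/c14.png',np.hstack([cv2.resize(q[...,::-1],None,fx=3.6,fy=4.5,interpolation=cv2.INTER_CUBIC) for q in(a,b)]))
E
```

```text
t 21.18 pos [ 449.7  -313.64  131.42] yaw 58.167181251091336 z [ 0. -0. -1.] F [-0.35 -0.61 -0.1 ] M [ 0.01 -0.01 -0.01] open 0.0028216293322569173 q [-0.73  0.51  1.85  0.    0.78 -1.74] v 0.004703710633514794
turn [ 0.07  0.01 -0.03] shift [-2.03 -0.88 49.51]
0 nan nan<stdin>:4: RuntimeWarning: Mean of empty slice.
  ret = ret.dtype.type(ret / rcount)
```

View pics/c14.png

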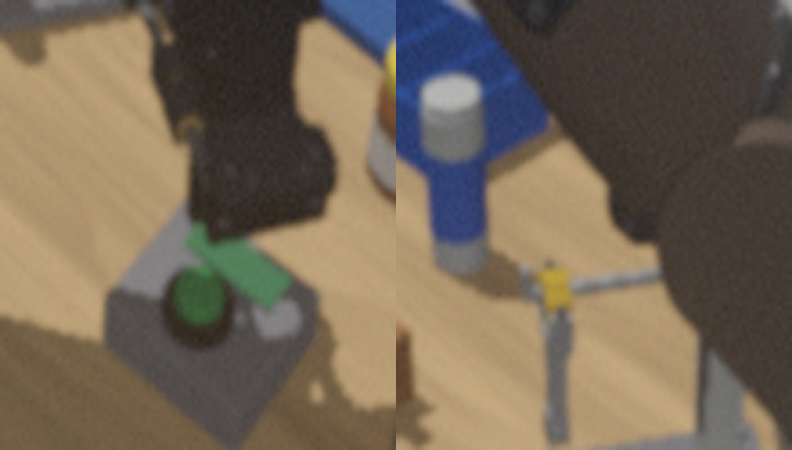

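Call:
carry_out([
  [[0, 0, 0, -1, -0.5, 6, 0], [0, 0, 0, -2, -1, 15, 0], [0, 0, 0, -2, -1, 26, 0], [0, 0, 0, -2, -1, 36, 0], [0, 0, 0, -2, -1, 44, 0], [0, 0, 0, -2, -1, 49, 0], [0, 0, 0, -2, -1, 50, 0], [0, 0, 0, -2, -1, 50, 0]],
])

```text
t: 21.9
position: [447.6, -314.6, 80.1]
ee_rot: [-2.745, -1.526, 0.0]
ft_force: [-0.1, -0.3, 0.9]
opening: 0.008
```

```bash
python3 - <<'E'
from h import *
F=[]
for i in range(4):
    S=snap('side','side15_%d.png'%i); F.append(monitor.state()['ft_force'][2])
    m=np.zeros((400,640),np.uint8); m[170:205,285:310]=mask(S,(20,130,80),(34,255,255))[170:205,285:310]
    y,x=np.nonzero(m); print(len(x),x.mean(),y.mean())
st();print(F)
a=S[240:340,310:420]
cv2.imwrite('pics/c15.png',cv2.resize(a[...,::-1],None,fx=6,fy=6,interpolation=cv2.INTER_CUBIC))
E
```

```text
58 294.17241379310343 183.63793103448276
60 294.03333333333336 183.61666666666667
60 294.06666666666666 183.68333333333334
59 294.1186440677966 183.67796610169492
t 22.1 pos [ 447.86 -314.87   80.99] yaw 58.15975942838523 z [ 0. -0. -1.] F [-0.51 -0.17 -0.58] M [-0.02  0.04 -0.03] open 0.005037128072980916 q [-0.73  0.58  1.89  0.    0.66 -1.75] v 0.0015400912077636944
[np.float64(-0.1622792289808167), np.float64(0.14586636193171618), np.float64(-0.9919099218166361), np.float64(-0.5765443743017499)]
```

View pics/c15.png

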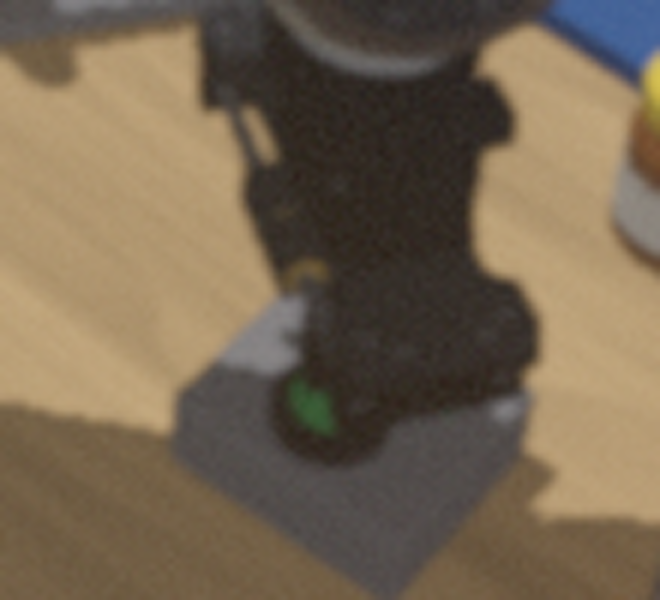

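Call:
carry_out([
  [[0, 0, 0, 0, 0, 1.5, 0], [0, 0, 0, 0, 0, 3, 0], [0, 0, 0, 0, 0, 4.5, 0], [0, 0, 0, 0, 0, 6, 0], [0, 0, 0, 0, 0, 7.5, 0], [0, 0, 0, 0, 0, 9, 0]],
])

```text
t: 22.6
position: [448.0, -315.0, 72.7]
ee_rot: [2.744, 1.526, 0.001]
ft_force: [-6.4, 4.8, 37.6]
opening: 0.0
```

```bash
python3 - <<'E'
from h import *
for i in range(3): S=snap('side','side16.png'); print(monitor.state()['ft_force'])
st()
a=S[240:340,310:420]
print(proj('side',[447.9,-314.9,55]))
cv2.imwrite('pics/c16.png',cv2.resize(a[...,::-1],None,fx=6,fy=6,interpolation=cv2.INTER_CUBIC))
E
```

```text
[-3.32  2.9  23.14]
[-3.09  2.45 20.55]
[-3.68  2.33 21.41]
t 22.75 pos [ 447.94 -314.93   73.  ] yaw 58.16565649335779 z [ 0. -0. -1.] F [-3.68  2.33 21.41] M [ 0.48  0.61 -0.03] open 0.004961035476232763 q [-0.73  0.6   1.9   0.    0.64 -1.75] v 0.001107982350709764
[364.57 305.07]
```

View pics/c16.png

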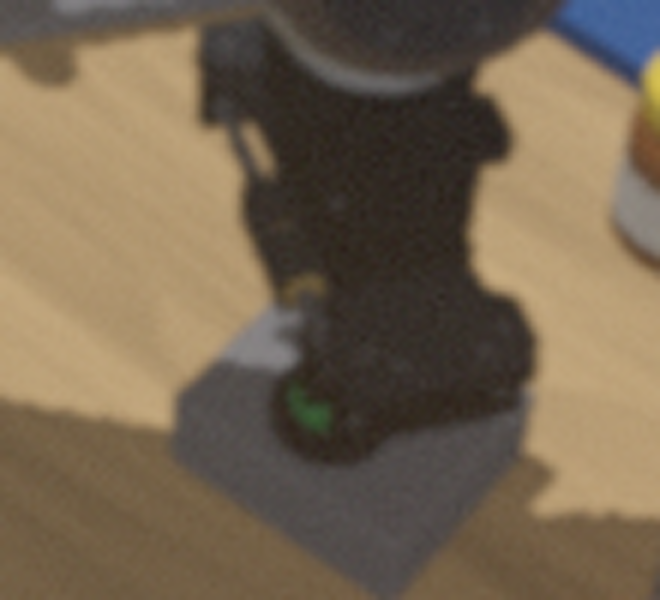

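Call:
carry_out([
  [[0, 0, 0, 0, 0, -1, 0], [0, 0, 0, 0, 0, -2, 0], [0, 0, 0, 0, 0, -2, 0], [0, 0, 0, 0, 0, -2, 0]],
])

```text
t: 23.08
position: [447.9, -314.9, 73.7]
ee_rot: [2.745, 1.527, 0.0]
ft_force: [0.4, -1.2, 4.9]
opening: 0.006
```

```bash
python3 - <<'E'
from h import *
F=[]
for i in range(8): S=imaging.camera('side'); F.append(monitor.state()['ft_force'])
st(); print(np.mean(F,0))
E
```

```text
t 23.48 pos [ 447.86 -314.86   73.59] yaw 58.15881462467881 z [ 0. -0. -1.] F [ 1.97 -1.37  5.78] M [-0.21 -0.35 -0.03] open 0.007469051214820915 q [-0.73  0.6   1.9   0.    0.65 -1.75] v 0.0011851275138957007
[ 1.4  -1.07  4.8 ]
```

Call:
carry_out([
  [[0, 0, 0, 0, 0, -1, 0], [0, 0, 0, 0, 0, -2, 0], [0, 0, 0, 0, 0, -2, 0], [0, 0, 0, 0, 0, -2, 0]],
])

```text
t: 23.82
position: [447.7, -314.8, 75.7]
ee_rot: [2.745, 1.527, 0.0]
ft_force: [2.4, -1.0, 3.0]
opening: 0.003
```

```bash
python3 - <<'E'
from h import *
F=[]
for i in range(8): S=imaging.camera('side'); F.append(monitor.state()['ft_force'])
st(); print(np.mean(F,0))
E
```

```text
t 24.22 pos [ 447.71 -314.79   75.59] yaw 58.158404886635374 z [ 0.  0. -1.] F [ 1.7  -1.39  3.39] M [-0.34 -0.49 -0.01] open 0.006275229218533476 q [-0.73  0.59  1.9   0.    0.65 -1.75] v 0.0013246992863799208
[ 2.12 -1.92  3.55]
```

Call:
carry_out([
  [[0, 0, 0, 0, 0, -2, 0], [0, 0, 0, 0, 0, -5, 0], [0, 0, 0, 0, 0, -9, 0], [0, 0, 0, 0, 0, -15, 0], [0, 0, 0, 0, 0, -25, 0], [0, 0, 0, 0, 0, -38, 0], [0, 0, 0, 0, 0, -54, 0], [0, 0, 0, 0, 0, -70, 0], [0, 0, 0, 0, 0, -85, 0], [0, 0, 0, 0, 0, -95, 0], [0, 0, 0, 0, 0, -100, 0], [0, 0, 0, 0, 0, -100, 0]],
])

```text
t: 25.22
position: [447.9, -314.9, 176.7]
ee_rot: [2.744, 1.526, 0.001]
ft_force: [0.6, -0.2, -0.6]
opening: 0.005
```

Call:
carry_out([
  [[0, 0, 0, 0, 0, 0, 0], [0, 0, 0, 0, 0, 0, 0], [0, 0, 0, 0, 0, 0, 0], [0, 0, 0, 0, 0, 0, 0], [0, 0, 0, 0, 0, 0, 0], [0, 0, 0, 0, 0, 0, 0]],
])

```text
t: 25.72
position: [447.6, -314.7, 175.3]
ee_rot: [-2.745, -1.527, 0.0]
ft_force: [0.0, -0.2, -0.1]
opening: 0.006
```

```bash
python3 - <<'E'
from h import *
st(); T=snap('top','top17.png'); S=snap('side','side17.png')
m=np.zeros((400,640),np.uint8); m[170:205,285:310]=mask(S,(20,130,80),(34,255,255))[170:205,285:310]
y,x=np.nonzero(m); print(len(x),x.mean(),y.mean())
E
```

```text
t 25.72 pos [ 447.64 -314.71  175.28] yaw 58.1547835269986 z [-0.  0. -1.] F [ 0.04 -0.17 -0.12] M [ 0.01 -0.04  0.05] open 0.006084582583645843 q [-0.73  0.45  1.81  0.    0.88 -1.75] v 0.00336621906178534
60 294.06666666666666 183.66666666666666
```

View pics/side17.png

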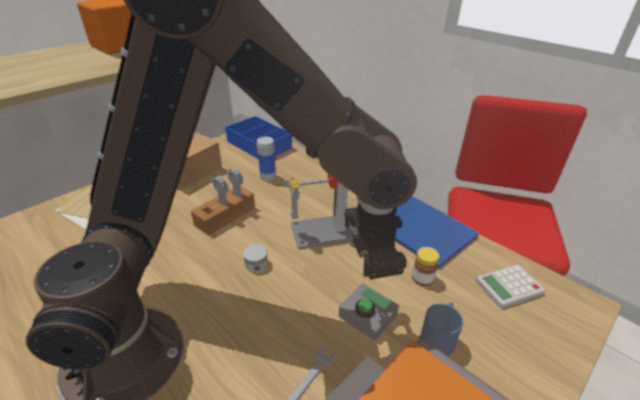

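View pics/top17.png

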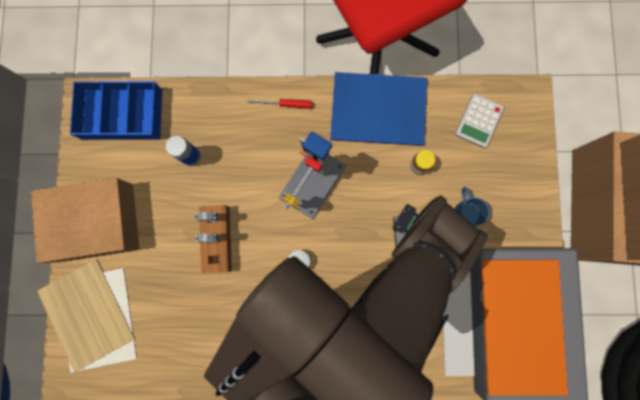

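The rod hangs still at (294,184) in the side view. The other two rods, the can, piston, jar and mug are where they started, and the button at (365,306) is back up. I'll hand the job in.

```bash
python3 -c "
from h import *
print(workorder.sign_off())"
```

```text
the job is handed in; nothing more can be done
None
```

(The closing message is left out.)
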